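# Set a covered dish warming on the buffet plate

## Robot

A 6-joint arm with a two-finger parallel gripper is mounted at the origin on the work surface. World frame = base frame: x ahead of the robot, y to its left, z up, the work surface at z = 0. Lengths are in m, angles in rad, forces in N, time in s.
With the tool pointing down it reaches from about 0.425 to 0.95 m from the base axis. Payload 3.5 kg.
Tool frame: the origin (TCP) lies at the very end of the fingers, on their centre line; the grasp point (between the pads) lies 19 mm behind it; z points along the fingers, y is the line along which they close (so a half turn about z gives the same grasp; the last joint's range is limited). The gripper opens to 85 mm and grips with 20 to 120 N. Pads are 22 mm wide; open, the fingers measure 114 mm over their backs; the gripper's body (76 mm by 85 mm) begins 54 mm behind the grasp point. The pads swing forward as they close: fully open they stand 13 mm farther back than shut.
Start: joints at [-1.48, 0.286, 1.577, -0, 1.279, -0.15], TCP at [0.161, -0.656, 0.231] pointing down, gripper open.
Joint ranges: [-2.77, 2.77], [-0.9, 2.22], [0.21, 2.48], [-1.53, 4.67], [0.24, 2.81], [-2.84, 2.84]. Speed limits (rad/s): [2.79, 2.79, 3.14, 3.14, 3.14, 3.14].

## Interface

Orientations are given as a unit quaternion [x, y, z, w].
In Python, from plant import get_state, read_camera, sign_off, recognise gives the robot as it stands.
- The arm moves only by the tool arm_command, never from a script. Its argument "steps" is a list of rows, each an object with "translation": the shift along the tool's x, y, z scaled (see below), a list of three; "twist": the turn, a rotation vector about the tool's x, y, z scaled (see below), a list of three; "fingers": the opening, from -1 (shut) to 1 (fully open). In form: [{"translation": [x, y, z], "twist": [rx, ry, rz], "fingers": fingers}, ...]. A call has 1 to 5 rows; each row is the pose to reach, as a shift and turn from the pose commanded when the call began, along the tool's axes at that moment; what a row does not reach only later rows make up. The controller multiplies each number of a shift by 75 cm and each number of a turn by 60 degrees. A row lasts 1/8 s, in which the tool goes at most 62.5 mm and 10.7 degrees, less where a joint would pass 70% of its speed; a pose out of reach is approached as far as the arm can. A call with a number of a shift or a turn outside -1 to 1 is refused whole. A call with a gripper value outside its range is refused whole. The fingers move at their own pace and stop on an object; "grip_force" is the grip in N (left out, the last holds). Time passes only in rows, so rows that repeat a pose let the fingers close. It gives the time, the measured TCP pose, the force, the opening and the grip force at its end, in the units of the state.
- get_state(): the state, without advancing time (a new reading comes with each control period).
- read_camera(name): name is "scene" or "top" or "wrist"; returns a dict with "pixels" (384x512x3 uint8, red, green, blue), "K" (3x3 intrinsics, pixels), "R" (3x3) and "t" (3): a world point X has camera coordinates R X + t; the wrist camera has in their place "T_tool_cam" (4x4, takes a point from camera to tool coordinates, whose origin is the TCP and whose axes are the flange's). Camera axes: x right, y down, z forward; pixel columns grow to the right and rows downward; lengths in m; the calibration is good to about 2 mm. A picture is of the moment at which its call begins: read the wrist's pose just before it. There is no depth.
- sign_off(): hands the job in; it is judged then, once.
Trained networks look in a picture, given as the dict that the camera call returned (one of the last four; its "shot" number tells which), for a name from the list of things; names that differ only in an ending like _2 or _b are one class to them, and where a whole thing is asked for, a point or a joint stands for the part that bears it (a point fixed in the world has none). Each returns a list of dicts, best first, with "conf" (0 to 1); they miss things now and then, are a little off and sometimes report something else, mostly with a low value. They report only what shows in the picture. A call takes as long as a camera call. They do not tell look-alikes from the thing itself.
- recognise(picture, query): "point" ([row, column] in pixels, amid what is visible of it).
The state is a dict: "time": time; "qpos": joint angles; "dq": joint speeds; "joint_efforts": joint torques, N m; "eef_pos": TCP position; "tcp_rot": TCP orientation; "contact_force": force on the tool from outside, world axes, zero at the start; "wrist_torque": the same for the moment, N m; "opening": opening from 0.0 (shut) to 1.0 (fully open); "finger_force": force on a finger pad.
Only numpy, scipy, OpenCV 4.12 (cv2) and the standard library are available. Lean on these libraries where they do the work, as an engineer would, in place of code of your own. Each camera call takes 0.05 s, during which the arm holds its last target. There are 200 camera calls.

## Task

Slide the covered dish along the buffet warming plate, without lifting or tipping it, until it stands wholly inside the ring mark, and let it go. Then switch the plate on by pressing its keys fully down, one at a time: first the round key, then the square key (both stay down), and last the long bar key, which springs back. Do not press any key before the dish is in place, leave the cross-shaped key alone, and do not disturb the goblet, pepper mill and sugar jar.

Things in the scene. Friction and masses are not known exactly. Their poses are not given: they have to be found in the camera images.
- plate: buffet warming plate, fixed on the counter: aluminium slab 300 mm (its x) by 460 mm (its y), 45 mm high, flat black top flush with the metal, a thin carrying bar 20 mm out at each short end; the strip of keys runs along its edge on its -x side, facing the robot, 110 mm from its centre line. Origin at the centre of its underside, z up
- ring_center (a point): centre of the thin grey ring mark (a flat line, inner radius 90 mm, outer 95 mm, nothing raised) on the black top, at the top's height, 45 mm above the counter; left or right half of the plate
- dish: round white covered serving dish, about 0.7 kg (0.5 to 0.9), standing loose on the black top in the half without the ring; radius 75 mm with an upright wall from 5 to 48 mm above its foot (71 mm foot radius), then a low steel lid (fixed to it) to 66 mm and a small black knob, 26 mm across, top at 85 mm. Origin at the centre of its foot, z up; its yaw means nothing
- round_key_top (a point): centre of the top face of a white push key with a round cap 28 mm across; top face 13 mm above the plate's top when up, 7 mm when down. The four keys stand in one row, 75 mm apart, in any order
- round_key (a joint): how far that key is pressed, m: 0 up, 0.006 fully down. It latches: pushing back with up to 3 N at the top, it snaps through at half way and stays down by itself; pressing again does not release it
- square_key_top (a point): centre of the top face of a white push key with a square cap 26 x 26 mm; top face 13 mm above the plate's top when up, 7 mm when down. The four keys stand in one row, 75 mm apart, in any order
- square_key (a joint): how far that key is pressed, m: 0 up, 0.006 fully down. It latches: pushing back with up to 3 N at the top, it snaps through at half way and stays down by itself; pressing again does not release it
- bar_key_top (a point): centre of the top face of a white push key with a long narrow bar cap, 14 mm along the plate's x and 44 mm along its y; top face 13 mm above the plate's top when up, 7 mm when down. The four keys stand in one row, 75 mm apart, in any order
- bar_key (a joint): how far that key is pressed, m: 0 up, 0.006 fully down. It springs back: 1.5 N at the top, 4.5 N at the bottom, rises again when let go
- cross_key_top (a point): centre of the top face of a white push key with a plus-shaped cap 32 mm across, arms 10 mm wide; not part of this job; top face 13 mm above the plate's top when up, 7 mm when down. The four keys stand in one row, 75 mm apart, in any order
- cross_key (a joint): how far that key is pressed, m: 0 up, 0.006 fully down. It springs back: 1.5 N at the top, 4.5 N at the bottom, rises again when let go
- goblet: bystander: blue stemmed goblet, 70 mm across, 150 mm tall, standing on the counter beside the plate; origin at the centre of its foot
- mill: bystander: wooden pepper mill, 60 mm across, 167 mm tall, standing on the counter beside the plate; origin at the centre of its foot
- sugar: bystander: white sugar jar with steel cap, 80 mm across, 85 mm tall, standing on the counter beside the plate; origin at the centre of its foot
There are look-alikes about, which are no part of the job. Leave any orange or yellow look-alike of the dish alone.

How it is judged:
On the way, in this order (a step that is already met when the one before it is completed fails the run):
1. the dish stands wholly inside the ring (centres within 15 mm), at rest, let go, with all keys up (horizontal distance between dish and ring_center below 0.015 m and linear speed of dish below 0.01 m/s and height (world z) of dish below 0.049 m and contact force between each of the arm, the fingers and dish below 0.05 N and value of joint each of round_key, square_key, bar_key, cross_key below 0.0015 m), for 0.2 s.
2. the round key is down, the others up (horizontal distance between dish and ring_center below 0.015 m and value of joint round_key above 0.0045 m and value of joint each of square_key, bar_key, cross_key below 0.0015 m), for 0.1 s.
3. the square key is down as well, bar and cross keys up (horizontal distance between dish and ring_center below 0.015 m and value of joint each of round_key, square_key above 0.0045 m and value of joint each of bar_key, cross_key below 0.0015 m), for 0.1 s.
4. the bar key is pressed down (horizontal distance between dish and ring_center below 0.015 m and value of joint each of round_key, square_key, bar_key above 0.0045 m and value of joint cross_key below 0.0015 m), for 0.1 s.
At the end, for the whole second after the job is handed in: The dish stands at rest on the plate, its centre within 15 mm of the ring's centre; the round and square keys are latched down (over 4.5 mm), the bar and cross keys are up (under 1.5 mm) (all of step 3 and linear speed of dish below 0.01 m/s and height (world z) of dish below 0.049 m); the robot touches nothing.
It fails at once if a key is pressed (more than 3 mm) while the dish is not inside the ring (value of joint any of round_key, square_key, bar_key, cross_key above 0.003 m and horizontal distance between dish and ring_center above 0.017 m).
It fails at once if a key is pressed out of order: the square key before the round key is down, or the bar key before the square key is down ((value of joint square_key above 0.003 m and not (value of joint round_key above 0.003 m)) or (value of joint bar_key above 0.003 m and not (value of joint square_key above 0.003 m))).
It fails at once if the cross key is pressed (more than 3 mm) (value of joint cross_key above 0.003 m).
It fails at once if the dish is lifted more than 10 mm or tipped more than 0.2 rad (height (world z) of dish above 0.055 m or angle between dish's own z axis and vertical above 0.2 rad).
It fails at once if a bystander (goblet, pepper mill, sugar jar) is moved more than 20 mm or tipped (distance of any of goblet, mill, sugar from where it was at the start of the episode above 0.02 m or angle between any of goblet, mill, sugar's own z axis and vertical above 0.3 rad).
It also fails if it takes over 53 s, if anything falls off the work surface, if the arm or the gripper's body presses on something with over 40 N, if the wrist force passes 120 N, or if a joint passes its speed limit or range.

## Working session

There is one attempt and no reset: what is moved stays moved. The work goes in short steps, Python scripts to look and compute and a tool call to move; the robot and the scene stay as the last step left them, time stands still between calls to the robot, and variables do not carry over. Pictures are saved under pics/ and viewed, at most 10 in all, crops included, and the job is handed in when it is done.

Besides the shell and the picture viewer there is one more tool, called as name(argument=value, ...) on one line, values as JSON. arm_command: Moves the arm, as the interface text tells. Shifts and turns lie within -1 to 1; 1 stands for 75 cm of shift or 60 degrees of turn. Its arguments: {"type":"object","properties":{"steps":{"type":"array"},"grip_force":{"type":"number"}},"required":["steps"]}

```bash
mkdir -p pics; cat > h.py <<'E'
import numpy as np, cv2
from plant import get_state, read_camera, sign_off, recognise
def ray(p,rc,z):
    K,R,t=map(np.array,(p["K"],p["R"],p["t"]));d=R.T@np.linalg.inv(K)@[rc[1],rc[0],1];c=-R.T@t
    return c+d*(z-c[2])/d[2]
def save(p,n): cv2.imwrite("pics/"+n,cv2.cvtColor(p["pixels"],cv2.COLOR_RGB2BGR))
E
python3 - <<'E'
from h import *
s=get_state();print(s)
Z=dict(plate=.045,ring_center=.045,dish=.045+.04,round_key_top=.058,square_key_top=.058,bar_key_top=.058,cross_key_top=.058,goblet=.1,mill=.1,sugar=.06)
for n in("top","scene"):
    p=read_camera(n);save(p,n+"1.png")
    for k,z in Z.items():
        for r in recognise(p,k)[:3]: print(n,k,np.round(r["point"]),round(r["conf"],2),ray(p,r["point"],z).round(3))
E
```

```text
{'time': 0.0, 'qpos': array([-1.47996947e+00,  2.87196378e-01,  1.57818652e+00, -2.46566690e-05,
        1.27858930e+00, -1.50009055e-01]), 'dq': array([ 0.00075582,  0.00120091,  0.00071163, -0.00018441,  0.00175032,
       -0.00130133]), 'joint_efforts': array([-7.85744487e-04, -4.05983841e+01, -2.92622870e+01, -9.78756907e-05,
        5.98714192e-03, -8.72586952e-06]), 'eef_pos': array([ 0.1609538 , -0.65485028,  0.22992154]), 'tcp_rot': array([ 9.92757384e-01,  1.20130601e-01,  2.34052944e-05, -1.18960409e-03]), 'contact_force': array([ 0.183097  , -0.15451135,  0.20766236]), 'wrist_torque': array([ 0.00915715, -0.02255861, -0.04911976]), 'finger_force': 0.0, 'opening': 0.995358137851344}
top plate [202. 279.] 0.74 [ 0.534 -0.061  0.045]
top ring_center [231. 257.] 0.66 [0.451 0.001 0.045]
top ring_center [185. 338.] 0.56 [ 0.589 -0.232  0.045]
top dish [106. 224.] 0.76 [0.808 0.103 0.085]
top dish [284. 149.] 0.62 [0.299 0.29  0.085]
top dish [184. 235.] 0.55 [0.577 0.067 0.085]
top square_key_top [232. 311.] 0.63 [ 0.448 -0.151  0.058]
top bar_key_top [232. 286.] 0.66 [ 0.448 -
[... 289 characters left out ...]
[ 0.635 -0.055  0.045]
scene plate [176. 244.] 0.21 [ 0.436 -0.074  0.045]
scene dish [262. 270.] 0.81 [0.9   0.13  0.085]
scene dish [199. 273.] 0.68 [0.619 0.075 0.085]
scene dish [176. 347.] 0.59 [0.42  0.286 0.085]
scene square_key_top [176. 224.] 0.53 [ 0.47  -0.136  0.058]
scene cross_key_top [178. 264.] 0.57 [0.452 0.006 0.058]
scene cross_key_top [178. 244.] 0.48 [ 0.471 -0.063  0.058]
scene goblet [175. 137.] 0.92 [ 0.604 -0.4    0.1  ]
scene goblet [177. 244.] 0.57 [ 0.532 -0.044  0.1  ]
scene mill [226. 391.] 0.62 [0.692 0.423 0.1  ]
scene mill [177. 136.] 0.44 [ 0.617 -0.395  0.1  ]
scene sugar [191. 401.] 0.9 [0.434 0.465 0.06 ]
scene sugar [179. 246.] 0.7 [ 0.477 -0.055  0.06 ]
```

```bash
python3 - <<'E'
import cv2
a=cv2.imread("pics/top1.png");c=cv2.resize(a[95:270,170:390],None,fx=3.4,fy=3.4,interpolation=cv2.INTER_CUBIC)
cv2.imwrite("pics/topc.png",c)
E
```

```text
(no output)
```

View pics/top1.png

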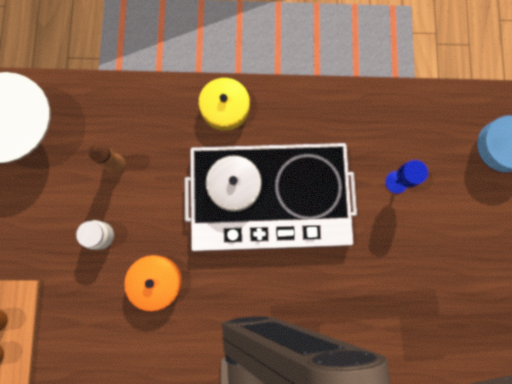

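View pics/topc.png

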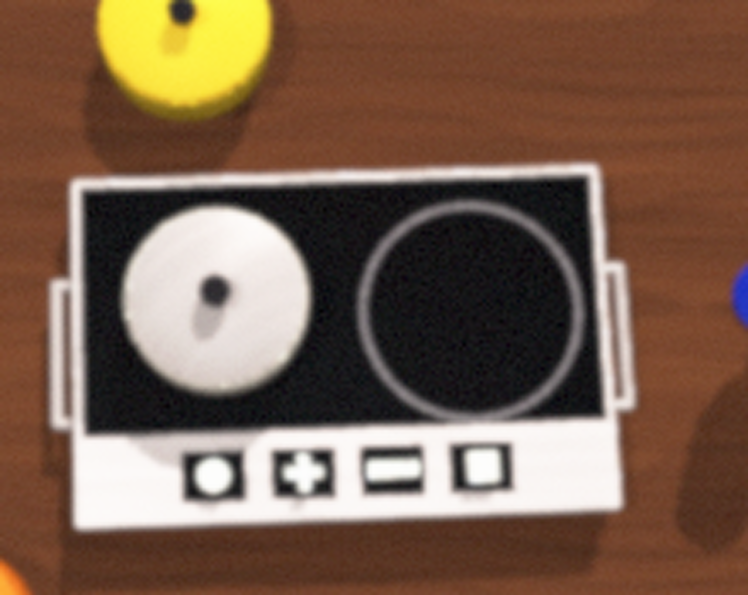

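The round, cross, bar and square keys run left to right at crop (214,475), (303,472), (393,470), (483,467). The white dish is at (216,300) and the ring centre at (470,311). Yellow and orange look-alikes lie outside the plate.

```bash
python3 - <<'E'
from h import *
p=read_camera("top");g=cv2.cvtColor(p["pixels"],cv2.COLOR_RGB2GRAY)
f=lambda x,y:((y+.5)/3.4-.5+95,(x+.5)/3.4-.5+170)
P={}
for n,x,y,z in [("ring",470,311,.045),("ringL",361,311,.045),("ringR",581,311,.045),("ringT",470,204,.045),("ringB",470,418,.045),
 ("dish",216,300,.093),("dishL",121,300,.093),("dishR",311,300,.093),("knob",214,290,.130),
 ("round",214,475,.058),("cross",303,472,.058),("bar",393,470,.058),("square",483,467,.058),("TL",72,182,.045),("TR",598,166,.045),("BR",622,507,.045),("BL",75,528,.045)]:
    P[n]=ray(p,f(x,y),z);print(n,P[n].round(4))
for b in [("round","cross"),("cross","bar"),("bar","square"),("TL","TR"),("BL","BR"),("TL","BL"),("ringL","ringR"),("ringT","ringB"),("dishL","dishR")]: print(b,np.linalg.norm(P[b[0]]-P[b[1]]).round(4))
d=P["square"]-P["round"];print("yaw",np.degrees(np.arctan2(d[0],-d[1])))
d=P["TR"]-P["TL"];print("yaw",np.degrees(np.arctan2(d[0],-d[1])))
print("cam",-np.array(p["R"]).T@p["t"])
# subpixel: bright key caps
m=(g>150).astype(np.uint8)
for n in("round","cross","bar","square"):
    K,R,t=map(np.array,(p["K"],p["R"],p["t"]));u=K@(R@P[n]+t);u=u[:2]/u[2];x,y=np.round(u).astype(int)
    w=g[y-5:y+6,x-7:x+8].astype(float);print(n,u.round(1));print(w[::2].astype(int) if n=="bar" else "")
E
```

```text
ring [ 0.5833 -0.1442  0.045 ]
ringL [ 0.5815 -0.0508  0.045 ]
ringR [ 0.5851 -0.2397  0.045 ]
ringT [ 0.6775 -0.1445  0.045 ]
ringB [ 0.4913 -0.144   0.045 ]
dish [0.5796 0.071  0.093 ]
dishL [0.578  0.1485 0.093 ]
dishR [ 0.5811 -0.0068  0.093 ]
knob [0.5806 0.0711 0.13  ]
round [0.4388 0.0705 0.058 ]
cross [ 0.4425 -0.0031  0.058 ]
bar [ 0.4454 -0.0779  0.058 ]
square [ 0.4492 -0.1529  0.058 ]
TL [0.6898 0.1999 0.045 ]
TR [ 0.714  -0.2566  0.045 ]
BR [ 0.4185 -0.2717  0.045 ]
BL [0.3938 0.1852 0.045 ]
('round', 'cross') 0.0737
('cross', 'bar') 0.0748
('bar', 'square') 0.0751
('TL', 'TR') 0.4572
('BL', 'BR') 0.4576
('TL', 'BL') 0.2964
('ringL', 'ringR') 0.1889
('ringT', 'ringB') 0.1862
('dishL', 'dishR') 0.1554
yaw 2.6582229989838932
yaw 3.0390916890421713
cam [0.36680693 0.01907897 1.22211957]
round [232.6 234.4]

cross [258.8 233.5]

bar [285.2 232.9]
[[ 46  49  45  47  50  50  50  50  51  54  53  60  62  64  66]
 [162 189 199 201 203 201 202 203 208 205 203 198 206 216 202]
 [232 250 252 252 253 252 252 252 252 252 252 252 252 252 247]
 [228 248 249 249 248 248 247 246 243 243 241 240 239 236 225]
 [131 150 147 137 135 132 131 121 110 101  98  95  86  82  75]
 [ 52  36  33  36  38  40  42  38  37  41  38  41  41  46  50]]
square [311.7 232. ]
```

```bash
cat >> h.py <<'E'
from scipy.spatial.transform import Rotation as Ro
def go(x,y,z,yaw=3.0):
    s=get_state();R=Ro.from_quat(s["tcp_rot"]);T=Ro.from_euler("z",yaw,degrees=True)*Ro.from_euler("x",180,degrees=True)
    d=np.array([x,y,z])-s["eef_pos"]
    print("t",s["time"],"pos",s["eef_pos"].round(4),"F",s["contact_force"].round(2),"open",round(s["opening"],3))
    print("tr",(R.inv().apply(d)/.75).round(4),"tw",((R.inv()*T).as_rotvec(degrees=True)/60).round(4),"rows",np.linalg.norm(d)/.0625)
E
python3 -c "
from h import *
go(.580,.071,.2)"
```

```text
t 1.15 pos [ 0.161  -0.6555  0.2313] F [ 0.12 -0.27  0.13] open 1.001
tr [ 0.7735 -0.8075  0.0418] tw [-0.     -0.      0.1799] rows 13.428220890020928
```

arm_command(steps=[{"translation": [0.277, -0.289, 0.015], "twist": [0, 0, 0.18], "fingers": 0.2}, {"translation": [0.277, -0.289, 0.015], "twist": [0, 0, 0.18], "fingers": 0.2}, {"translation": [0.277, -0.289, 0.015], "twist": [0, 0, 0.18], "fingers": 0.2}, {"translation": [0.277, -0.289, 0.015], "twist": [0, 0, 0.18], "fingers": 0.2}, {"translation": [0.277, -0.289, 0.015], "twist": [0, 0, 0.18], "fingers": 0.2}])

```text
time: 1.78
eef_pos: [0.3119, -0.3934, 0.2201]
tcp_rot: [1.0, 0.026, 0.0, 0.0]
contact_force: [0.5, -0.4, 1.0]
opening: 0.599
finger_force: 0.0
```

```bash
python3 -c "
from h import *
go(.580,.071,.2)"
```

```text
t 1.775 pos [ 0.3119 -0.3934  0.2201] F [ 0.46 -0.44  1.02] open 0.599
tr [ 0.3896 -0.5994  0.0269] tw [ 0.0003 -0.0004  0.0004] rows 8.585013912215711
```

arm_command(steps=[{"translation": [0.195, -0.3, 0.013], "twist": [0, 0, 0], "fingers": 0.2}, {"translation": [0.195, -0.3, 0.013], "twist": [0, 0, 0], "fingers": 0.2}, {"translation": [0.195, -0.3, 0.013], "twist": [0, 0, 0], "fingers": 0.2}, {"translation": [0.195, -0.3, 0.013], "twist": [0, 0, 0], "fingers": 0.2}, {"translation": [0.195, -0.3, 0.013], "twist": [0, 0, 0], "fingers": 0.2}])

```text
time: 2.4
eef_pos: [0.4464, -0.1601, 0.2105]
tcp_rot: [1.0, 0.028, 0.0, -0.0]
contact_force: [-0.6, -0.4, 0.1]
opening: 0.6
finger_force: 0.0
```

arm_command(steps=[{"translation": [0.195, -0.3, 0.013], "twist": [0, 0, 0], "fingers": 0.2}, {"translation": [0.195, -0.3, 0.013], "twist": [0, 0, 0], "fingers": 0.2}, {"translation": [0.195, -0.3, 0.013], "twist": [0, 0, 0], "fingers": 0.2}, {"translation": [0.195, -0.3, 0.013], "twist": [0, 0, 0], "fingers": 0.2}, {"translation": [0.195, -0.3, 0.013], "twist": [0, 0, 0], "fingers": 0.2}])

```text
time: 3.02
eef_pos: [0.5805, 0.0721, 0.2005]
tcp_rot: [1.0, 0.028, 0.0, -0.0]
contact_force: [0.5, -1.1, 0.2]
opening: 0.6
finger_force: 0.0
```

```bash
python3 - <<'E'
from h import *
go(.580,.071,.122)
p=read_camera("wrist");save(p,"w1.png");s=get_state()
T=np.array(p["T_tool_cam"]);W=np.eye(4);W[:3,:3]=Ro.from_quat(s["tcp_rot"]).as_matrix();W[:3,3]=s["eef_pos"]
C=np.linalg.inv(W@T);q=dict(p,R=C[:3,:3],t=C[:3,3])
im=cv2.cvtColor(p["pixels"],cv2.COLOR_RGB2BGR)
for X in [(.58,.071,.130),(.58,.071,.111)]+[(.58+.075*np.cos(a),.071+.075*np.sin(a),.093) for a in np.arange(0,6.28,.3)]:
    u=np.array(p["K"])@(C[:3,:3]@X+C[:3,3]);u=u[:2]/u[2];cv2.circle(im,(int(u[0]),int(u[1])),2,(0,255,0),-1)
cv2.imwrite("pics/w1o.png",im)
E
```

```text
t 3.025 pos [0.5805 0.0721 0.2005] F [ 0.55 -1.06  0.15] open 0.6
tr [-0.0008  0.0015  0.1046] tw [-0.0003 -0.0002  0.0035] rows 1.255627490980701
```

View pics/w1o.png

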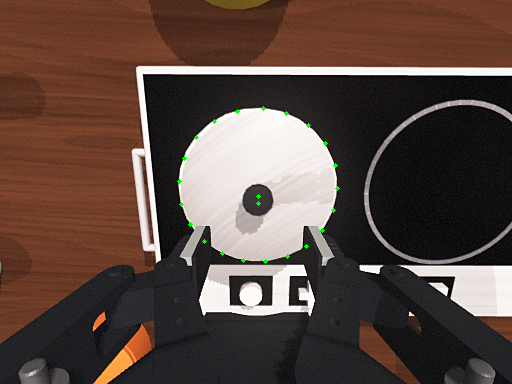

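The knob at (257,200) and the dish rim (centre about (258,185)) match the predicted dots, so the alignment is good. Next I lower the arm.

arm_command(steps=[{"translation": [-0.001, 0.0015, 0.06], "twist": [0, 0, 0.003], "fingers": 0.2}, {"translation": [-0.001, 0.0015, 0.1], "twist": [0, 0, 0.003], "fingers": 0.2}, {"translation": [-0.001, 0.0015, 0.109], "twist": [0, 0, 0.003], "fingers": 0.2}, {"translation": [-0.001, 0.0015, 0.109], "twist": [0, 0, 0.003], "fingers": 0.2}], grip_force=20)

```text
time: 3.58
eef_pos: [0.5791, 0.0672, 0.1194]
tcp_rot: [1.0, 0.024, 0.0, 0.0]
contact_force: [-1.1, -0.3, -0.6]
opening: 0.602
finger_force: 0.0
```

arm_command(steps=[{"translation": [0, 0, 0], "twist": [0, 0, 0], "fingers": -0.6}, {"translation": [0, 0, 0], "twist": [0, 0, 0], "fingers": -0.6}, {"translation": [0, 0, 0], "twist": [0, 0, 0], "fingers": -0.6}, {"translation": [0, 0, 0], "twist": [0, 0, 0], "fingers": -0.6}])

```text
time: 4.08
eef_pos: [0.5802, 0.069, 0.1213]
tcp_rot: [1.0, 0.024, 0.002, -0.001]
contact_force: [-0.8, 4.5, 6.0]
opening: 0.288
finger_force: 19.8
```

```bash
python3 -c "
from h import *
go(.584,-.1445,.118)"
```

```text
t 4.075 pos [0.5802 0.069  0.1213] F [-0.8   4.46  6.  ] open 0.288
tr [-0.0089  0.2846  0.0039] tw [-0.0015 -0.0035 -0.0032] rows 3.4176416364377653
```

arm_command(steps=[{"translation": [0, 0.02, -0.002], "twist": [0, 0, 0], "fingers": -0.6}, {"translation": [-0.002, 0.05, -0.002], "twist": [0, 0, 0], "fingers": -0.6}, {"translation": [-0.003, 0.08, -0.002], "twist": [0, 0, 0], "fingers": -0.6}, {"translation": [-0.004, 0.11, -0.002], "twist": [0, 0, 0], "fingers": -0.6}, {"translation": [-0.005, 0.14, -0.002], "twist": [0, 0, 0], "fingers": -0.6}])

```text
time: 4.7
eef_pos: [0.5808, -0.0359, 0.1214]
tcp_rot: [1.0, 0.024, 0.001, -0.002]
contact_force: [0.4, 7.3, 2.1]
opening: 0.286
finger_force: 20.5
```

```bash
python3 -c "
from h import *
go(.584,-.1445,.121)"
```

```text
t 4.7 pos [ 0.5808 -0.0359  0.1214] F [0.42 7.26 2.13] open 0.286
tr [-0.0028  0.1448  0.    ] tw [-0.0032 -0.0016 -0.0033] rows 1.7381725925248062
```

arm_command(steps=[{"translation": [-0.001, 0.03, 0], "twist": [0, 0, 0], "fingers": -0.6}, {"translation": [-0.002, 0.06, 0], "twist": [0, 0, 0], "fingers": -0.6}, {"translation": [-0.003, 0.09, 0], "twist": [0, 0, 0], "fingers": -0.6}, {"translation": [-0.003, 0.12, 0], "twist": [0, 0, 0], "fingers": -0.6}, {"translation": [-0.003, 0.142, 0], "twist": [0, 0, 0], "fingers": -0.6}])

```text
time: 5.32
eef_pos: [0.5837, -0.1424, 0.1214]
tcp_rot: [1.0, 0.024, 0.0, -0.002]
contact_force: [-0.1, 8.3, 3.7]
opening: 0.281
finger_force: 20.7
```

```bash
python3 - <<'E'
from h import *
go(.584,-.1445,.121)
p=read_camera("top");save(p,"t2.png")
s=p["pixels"][95:270,170:390];cv2.imwrite("pics/t2c.png",cv2.resize(s[...,::-1],None,fx=3.4,fy=3.4,interpolation=cv2.INTER_CUBIC))
go(.584,-.1445,.121)
E
```

```text
t 5.325 pos [ 0.5837 -0.1424  0.1214] F [-0.05  8.27  3.72] open 0.281
tr [0.0003 0.0028 0.0005] tw [-0.0036 -0.0006 -0.0038] rows 0.0344701343137959
t 5.375 pos [ 0.5838 -0.1448  0.1214] F [-0.63  2.83  2.61] open 0.287
tr [ 0.0003 -0.0004  0.0005] tw [-0.0004 -0.0009 -0.0041] rows 0.00842519484689761
```

View pics/t2c.png

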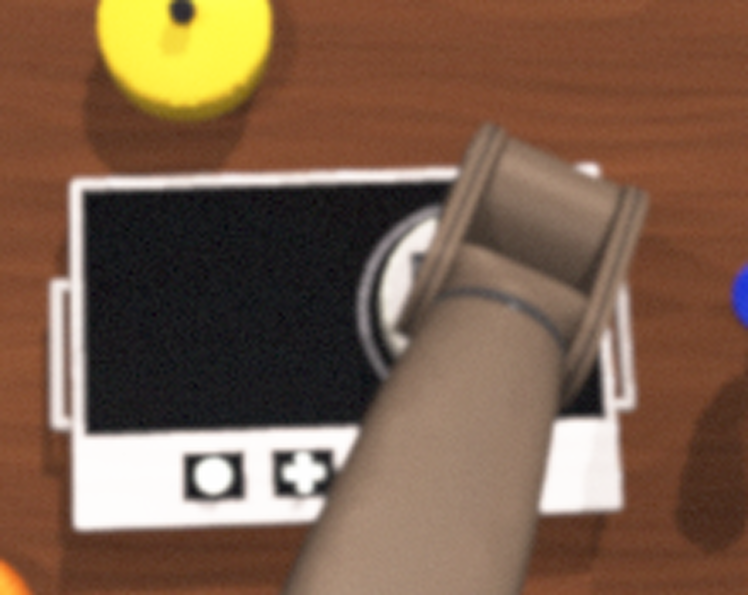

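The dish's visible left edge lies just inside the ring line at about (375,300). I'll release it and rise.

arm_command(steps=[{"translation": [0, 0, 0], "twist": [0, 0, 0], "fingers": 0.2}, {"translation": [0, 0, 0], "twist": [0, 0, 0], "fingers": 0.2}, {"translation": [0, 0, 0], "twist": [0, 0, 0], "fingers": 0.2}, {"translation": [0, 0, -0.06], "twist": [0, 0, 0], "fingers": 0.2}, {"translation": [0, 0, -0.1], "twist": [0, 0, 0], "fingers": 0.2}])

```text
time: 6.0
eef_pos: [0.5837, -0.1435, 0.1969]
tcp_rot: [1.0, 0.025, 0.001, 0.0]
contact_force: [0.7, -0.4, 0.1]
opening: 0.601
finger_force: 0.0
```

```bash
python3 -c "
from h import *
go(.4395,.071,.13)"
```

```text
t 6.0 pos [ 0.5837 -0.1435  0.1969] F [ 0.66 -0.41  0.07] open 0.601
tr [-0.1779 -0.2953  0.0888] tw [ 0.001  -0.001  -0.0025] rows 4.271562525063847
```

Now I move to above the round key at z≈.15, shutting the fingers on the way, and check the dish.

arm_command(steps=[{"translation": [-0.178, -0.295, 0], "twist": [0, 0, 0], "fingers": -1}, {"translation": [-0.178, -0.295, 0], "twist": [0, 0, 0], "fingers": -1}, {"translation": [-0.178, -0.295, 0], "twist": [0, 0, 0], "fingers": -1}, {"translation": [-0.178, -0.295, 0], "twist": [0, 0, 0], "fingers": -1}, {"translation": [-0.178, -0.295, 0.05], "twist": [0, 0, 0], "fingers": -1}])

```text
time: 6.62
eef_pos: [0.4396, 0.0734, 0.1606]
tcp_rot: [1.0, 0.027, 0.004, 0.0]
contact_force: [1.3, -0.3, 0.4]
opening: -0.006
finger_force: 0.0
```

```bash
python3 - <<'E'
from h import *
p=read_camera("top");w=read_camera("wrist");s=get_state()
go(.4395,.071,.065)
T=np.array(w["T_tool_cam"]);W=np.eye(4);W[:3,:3]=Ro.from_quat(s["tcp_rot"]).as_matrix();W[:3,3]=s["eef_pos"]
C=np.linalg.inv(W@T);w=dict(w,R=C[:3,:3],t=C[:3,3])
out=[]
for q in(p,w):
    im=q["pixels"][...,::-1].copy()
    L=[(.4388,.0705,.058),(.4425,-.0031,.058),(.4454,-.0779,.058),(.4492,-.1529,.058),(.584,-.1445,.130)]+[(.584+.075*np.cos(a),-.1445+.075*np.sin(a),.093) for a in np.arange(0,6.28,.5)]
    if q is p: im=cv2.resize(im[95:270,170:390],(660,525),interpolation=cv2.INTER_CUBIC)
    for X in L:
        u=np.array(q["K"])@(np.array(q["R"])@X+q["t"]);u=u[:2]/u[2]
        if q is p:u=(u+.5-[170,95])*3
        cv2.circle(im,(int(u[0]),int(u[1])),2,(0,255,0),-1)
    out.append(im)
cv2.imwrite("pics/t3.png",out[0]);cv2.imwrite("pics/w3.png",out[1])
E
```

```text
t 6.725 pos [0.4354 0.0723 0.1544] F [-1.17 -0.18 -1.08] open 0.001
tr [0.0062 0.0021 0.1191] tw [-0.0005  0.007  -0.0003] rows 1.4317292641617292
```

View pics/t3.png

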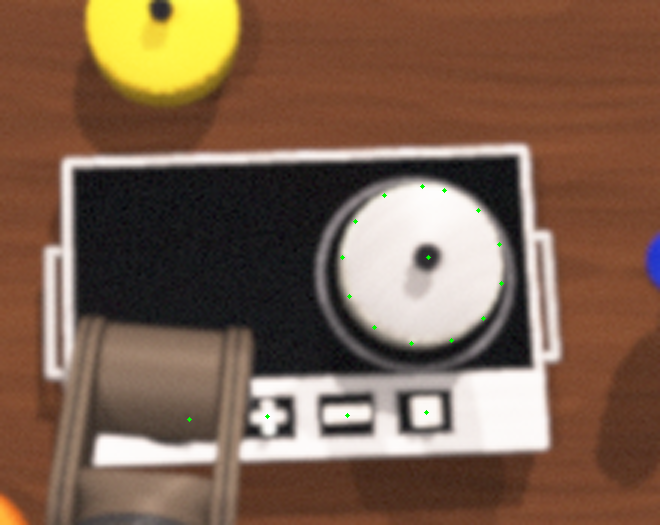

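View pics/w3.png

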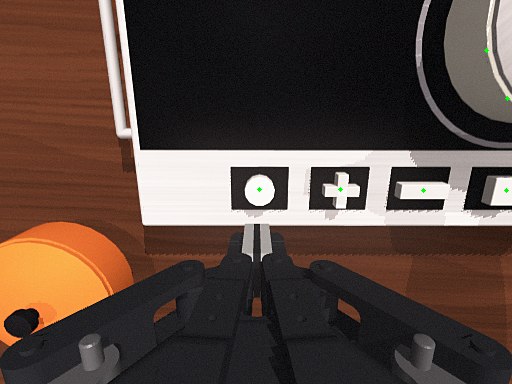

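The dots sit on the dish rim, knob and all four keys, so the dish is well inside the ring and the key positions are confirmed. Next I press the round key.

arm_command(steps=[{"translation": [0.005, 0.002, 0.07], "twist": [0, 0.004, 0], "fingers": -1}, {"translation": [0.005, 0.002, 0.11], "twist": [0, 0.004, 0], "fingers": -1}, {"translation": [0.005, 0.002, 0.116], "twist": [0, 0.004, 0], "fingers": -1}, {"translation": [0.005, 0.002, 0.116], "twist": [0, 0.004, 0], "fingers": -1}])

```text
time: 7.22
eef_pos: [0.4442, 0.0692, 0.072]
tcp_rot: [1.0, 0.024, 0.003, 0.0]
contact_force: [0.0, 0.5, 0.8]
opening: -0.001
finger_force: 0.0
```

```bash
python3 -c "
from h import *
go(.4395,.071,.050)"
```

```text
t 7.225 pos [0.4442 0.0692 0.072 ] F [0.   0.54 0.78] open -0.001
tr [-0.0063 -0.0028  0.0293] tw [ 0.0003 -0.0053 -0.0036] rows 0.36125195877698807
```

arm_command(steps=[{"translation": [-0.005, -0.001, 0.01], "twist": [0, 0, 0], "fingers": -1}, {"translation": [-0.005, -0.001, 0.018], "twist": [0, 0, 0], "fingers": -1}, {"translation": [-0.005, -0.001, 0.026], "twist": [0, 0, 0], "fingers": -1}, {"translation": [-0.005, -0.001, 0.031], "twist": [0, 0, 0], "fingers": -1}, {"translation": [-0.005, -0.001, 0.031], "twist": [0, 0, 0], "fingers": -1}])

```text
time: 7.85
eef_pos: [0.4398, 0.0702, 0.0517]
tcp_rot: [1.0, 0.025, 0.0, 0.0]
contact_force: [-13.2, -0.3, 30.7]
opening: -0.001
finger_force: 15.3
```

```bash
python3 -c "
from h import *
go(.4395,.071,.050)"
```

```text
t 7.85 pos [0.4398 0.0702 0.0517] F [-13.23  -0.26  30.66] open -0.001
tr [-0.0004 -0.0011  0.0023] tw [ 0.0002 -0.     -0.0021] rows 0.031127679262294497
```

arm_command(steps=[{"translation": [0, 0, -0.04], "twist": [0, 0, 0], "fingers": -1}, {"translation": [0, 0, -0.09], "twist": [0, 0, 0], "fingers": -1}, {"translation": [-0.002, 0.08, -0.09], "twist": [0, 0, 0], "fingers": -1}, {"translation": [-0.002, 0.16, -0.09], "twist": [0, 0, 0], "fingers": -1}, {"translation": [-0.002, 0.24, -0.09], "twist": [0, 0, 0], "fingers": -1}])

```text
time: 8.48
eef_pos: [0.4464, -0.1112, 0.1153]
tcp_rot: [1.0, 0.025, 0.003, 0.0]
contact_force: [0.9, -0.4, 1.5]
opening: -0.003
finger_force: 0.0
```

```bash
python3 -c "
from h import *
go(.4495,-.1525,.07)"
```

```text
t 8.475 pos [ 0.4464 -0.1112  0.1153] F [ 0.94 -0.41  1.52] open -0.003
tr [0.001  0.0551 0.0604] tw [ 0.0005 -0.0051 -0.0022] rows 0.9813031686406846
```

arm_command(steps=[{"translation": [0.001, 0.054, 0], "twist": [0, 0, 0], "fingers": -1}, {"translation": [0.001, 0.054, 0], "twist": [0, 0, 0], "fingers": -1}, {"translation": [0.001, 0.054, 0.04], "twist": [0, 0, 0], "fingers": -1}, {"translation": [0.001, 0.054, 0.058], "twist": [0, 0, 0], "fingers": -1}, {"translation": [0.001, 0.054, 0.058], "twist": [0, 0, 0], "fingers": -1}])

```text
time: 9.1
eef_pos: [0.4482, -0.1487, 0.0702]
tcp_rot: [1.0, 0.025, 0.001, -0.001]
contact_force: [-0.1, -0.8, 0.4]
opening: -0.002
finger_force: 0.0
```

```bash
python3 - <<'E'
from h import *
p=read_camera("wrist");save(p,"w4.png")
go(.4495,-.1525,.051)
E
```

```text
t 9.15 pos [ 0.4491 -0.1492  0.0713] F [ 0.67  0.2  -0.35] open -0.001
tr [0.0003 0.0044 0.027 ] tw [-0.0007 -0.0031 -0.0021] rows 0.3287000146759294
```

arm_command(steps=[{"translation": [0, 0.0035, 0.008], "twist": [0, 0, 0], "fingers": -1}, {"translation": [0, 0.0035, 0.015], "twist": [0, 0, 0], "fingers": -1}, {"translation": [0, 0.0035, 0.021], "twist": [0, 0, 0], "fingers": -1}, {"translation": [0, 0.0035, 0.027], "twist": [0, 0, 0], "fingers": -1}, {"translation": [0, 0.0035, 0.028], "twist": [0, 0, 0], "fingers": -1}])

```text
time: 9.78
eef_pos: [0.4497, -0.1528, 0.0519]
tcp_rot: [1.0, 0.025, 0.001, -0.0]
contact_force: [-4.7, 2.5, 13.8]
opening: -0.002
finger_force: 6.7
```

```bash
python3 -c "
from h import *
go(.4495,-.1525,.051)"
```

```text
t 9.775 pos [ 0.4497 -0.1528  0.0519] F [-4.67  2.55 13.77] open -0.002
tr [-0.0002 -0.0005  0.0012] tw [-0.0006 -0.0027 -0.0029] rows 0.016050025974807838
```

The key is bottomed. I rise and go to the bar key.

arm_command(steps=[{"translation": [0, 0, -0.03], "twist": [0, 0, 0], "fingers": -1}, {"translation": [0, 0, -0.06], "twist": [0, 0, 0], "fingers": -1}, {"translation": [0, -0.05, -0.06], "twist": [0, 0, 0], "fingers": -1}, {"translation": [0, -0.1, -0.06], "twist": [0, 0, 0], "fingers": -1}, {"translation": [0, -0.1, -0.06], "twist": [0, 0, 0], "fingers": -1}])

```text
time: 10.4
eef_pos: [0.4449, -0.076, 0.095]
tcp_rot: [1.0, 0.026, 0.002, -0.0]
contact_force: [-0.0, 0.6, -0.4]
opening: 0.0
finger_force: 0.0
```

```bash
python3 -c "
from h import *
go(.4455,-.0778,.051)"
```

```text
t 10.4 pos [ 0.4449 -0.076   0.095 ] F [-0.01  0.63 -0.4 ] open 0.0
tr [0.0005 0.0025 0.0587] tw [-0.0006 -0.0031 -0.0002] rows 0.7051458123735781
```

arm_command(steps=[{"translation": [0.0005, 0.001, 0.03], "twist": [0, 0, 0], "fingers": -1}, {"translation": [0.0005, 0.001, 0.045], "twist": [0, 0, 0], "fingers": -1}, {"translation": [0.0005, 0.001, 0.053], "twist": [0, 0, 0], "fingers": -1}, {"translation": [0.0005, 0.001, 0.059], "twist": [0, 0, 0], "fingers": -1}, {"translation": [0.0005, 0.001, 0.06], "twist": [0, 0, 0], "fingers": -1}])

```text
time: 11.02
eef_pos: [0.4458, -0.0788, 0.0519]
tcp_rot: [1.0, 0.025, 0.0, -0.0]
contact_force: [-7.8, 1.2, 14.5]
opening: 0.002
finger_force: 7.2
```

```bash
python3 -c "
from h import *
go(.4455,-.0778,.051)"
```

```text
t 11.025 pos [ 0.4458 -0.0788  0.0519] F [-7.84  1.21 14.46] open 0.002
tr [-0.0004 -0.0014  0.0012] tw [-0.0006 -0.0008 -0.0027] rows 0.02219653900263372
```

Bottomed; I hold briefly, then rise and back off to the left so the camera can see.

arm_command(steps=[{"translation": [0, 0, 0], "twist": [0, 0, 0], "fingers": -1}, {"translation": [0, 0, -0.06], "twist": [0, 0, 0], "fingers": -1}, {"translation": [0, 0, -0.14], "twist": [0, 0, 0], "fingers": -1}, {"translation": [0, 0, -0.2], "twist": [0, 0, 0], "fingers": -1}, {"translation": [0, 0, -0.2], "twist": [0, 0, 0], "fingers": -1}])

```text
time: 11.65
eef_pos: [0.4486, -0.0799, 0.2059]
tcp_rot: [1.0, 0.025, 0.008, 0.002]
contact_force: [0.2, -0.3, -0.6]
opening: 0.002
finger_force: 0.0
```

```bash
python3 - <<'E'
from h import *
go(.4455,-.0778,.2)
p=read_camera("wrist");save(p,"w5.png")
E
```

```text
t 11.65 pos [ 0.4486 -0.0799  0.2059] F [ 0.2  -0.32 -0.57] open 0.002
tr [-0.0042 -0.0031  0.0078] tw [ 0.0048 -0.0142 -0.0031] rows 0.11248659066543527
```

View pics/w5.png

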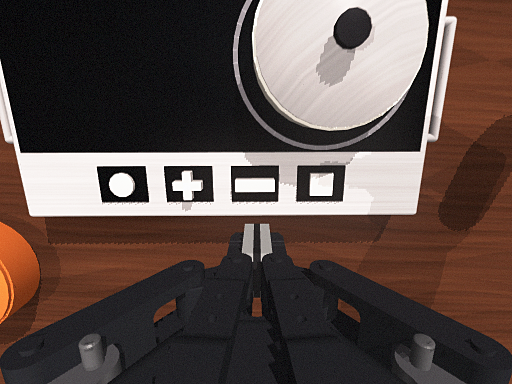

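The dish (knob at (352,28)) stands inside the ring. The round (121,185) and square (321,185) caps sit low, while the cross (187,185) and bar (254,185) are up. The arm is clear, so I hand in.

```bash
python3 -c "
from h import *
print(sign_off())"
```

```text
the job is handed in; nothing more can be done
None
```

The dish is in the ring, the round, square and bar keys were pressed in that order, and the job was handed in at about 11.7 s; sign-off returned no verdict, but the last picture showed the round and square keys down, the bar and cross keys up, and the arm clear.

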